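Put the length standards back into their cradles

ROBOT

A 6-joint arm with a two-finger parallel gripper is mounted at the origin on a cart in front of the work surface, level with it; the furniture and walls round the work are solid. World frame = base frame: x ahead of the robot, y to its left, z up, the work surface at z = 0. Lengths are in m, angles in rad, forces in N, time in s.
With the tool pointing down it reaches from about 0.325 to 0.775 m from the base axis. Payload 5.5 kg.
Tool frame: the origin (TCP) lies at the very end of the fingers, on their centre line; the grasp point (between the pads) lies 19 mm behind it; z points along the fingers, y is the direction in which the jaws open and shut (so a half turn about z gives the same grasp; the last joint's range is limited). The gripper opens to 85 mm and grips with 20 to 120 N. Pads are 22 mm wide; open, the fingers measure 114 mm over their backs; the gripper's body (76 mm by 85 mm) begins 54 mm behind the grasp point. The pads swing forward as they close: fully open they stand 13 mm farther back than shut.
Start: joints at [1.196, 0.091, 1.231, -0, 1.82, -0.057], TCP at [0.187, 0.57, 0.231] pointing down, gripper open.
Joint ranges: [-2.87, 2.87], [-0.86, 2.18], [0.17, 2.46], [-1.51, 4.65], [0.06, 2.69], [-2.65, 2.65]. Speed limits (rad/s): [2.57, 2.57, 3.01, 3.14, 3.14, 3.14].

INTERFACE

Orientations are given as a unit quaternion [x, y, z, w].
In Python, from workcell import sense, capture, camera_model, job_done, masks_of gives the robot as it stands. The module is installed in compiled form; this text tells all that it offers.
- The arm moves only by the shell command python3 -m handwheel 'ROWS' [OPENING]. ROWS is JSON, a list that holds one entry, the list of rows, each a list of 6 numbers: the shift along the world's x, y, z in m, then the turn, a rotation vector about the world's x, y, z in degrees. A call has 1 to 8 rows; each row shifts and turns the commanded pose from where the row before left it; what a row does not reach is not made up. A row lasts 1/12 s, in which the tool goes at most 41.7 mm and 7.16 degrees, less where a joint would pass 70% of its speed; a pose out of reach is approached as far as the arm can. A call is refused whole if a number of a shift passes 0.0417 or a number of a turn 7.16, either way. A call with a gripper value outside its range is refused whole. OPENING is the opening, from 0 (shut) to 1 (fully open), set as the call begins (- or left out, the last holds). The fingers move at their own pace and stop on an object; the grip force is fixed at half the most. Time passes only in rows, so rows that do not move let the fingers close. It gives the time, the measured TCP pose, the force and the opening at its end, in the units of the state.
- sense(): the state, without advancing time (a new reading comes with each control period).
- capture(name): name is "scene" or "top" or "wrist"; returns the picture (420x560x3 uint8, blue, green, red); there is no depth.
- camera_model(name): a dict with "vertical_fov" (degrees; the focal length in pixels is half the picture's height over the tangent of half this angle, whatever the lens; pixels are square), "cx", "cy" (the principal point, pixels), "k1" (the pictures are not rectified: a ray, as slopes to the right and down, at radius r is drawn at 1 + k1 r^2 times it, then the intrinsics apply), "rvec" (rotation vector, rad) and "tvec" (3), from world to camera coordinates, as OpenCV has them; the wrist camera has in their place "T_tool_cam" (4x4, takes a point from camera to tool coordinates, whose origin is the TCP and whose axes are the flange's). Camera axes: x right, y down, z forward; pixel columns grow to the right and rows downward; lengths in m; the calibration is good to about 2 mm. A picture is of the moment at which its call begins: read the wrist's pose just before it. camera_model takes no time and is no camera call.
- job_done(): hands the job in, once; it reports no verdict.
Trained networks look in the newest picture that a camera, given by its name, has taken for a name from the list of things; names that differ only in an ending like _2 or _b are one class to them, and where a whole thing is asked for, a point or a joint stands for the part that bears it (a point fixed in the world has none). Each returns a list of dicts, best first, with "p" (0 to 1); they miss things now and then, are a little off and sometimes report something else, mostly with a low value. They report only what shows in the picture. A call takes as long as a camera call.
- masks_of(camera, target): "pixels" (420x560 bool, what is visible of it) and "pixel" ([column, row] in pixels, amid what is visible of it).
The state is a dict: "time": time; "joint_positions": joint angles; "qvel": joint speeds; "tau": joint torques, N m; "position": TCP position; "ee_rot": TCP orientation; "ft_force": force on the tool from outside, world axes, zero at the start; "ft_torque": the same for the moment, N m; "finger_gap": finger opening in m.
Only numpy, scipy, OpenCV 4.12 (cv2) and the standard library are available. Lean on these libraries where they do the work, as an engineer would, in place of code of your own. Each camera call takes 0.05 s, during which the arm holds its last target. There are 200 camera calls.

TASK

The caliper has been checked and the four steel length standards are still lying on the brown vee rack. Move them to the storage board, each into the cradle made for its own length, so that it lies level in both vees between the two end stops; set them down, do not drop them, and leave the blue roll of tape and the oil bottle where they are.

Things in the scene. Friction and masses are not known exactly. Their poses are not given: they have to be found in the camera images.
- rod_75: length standard: loose steel rod 75 mm long, 12 mm thick, 79 g, lying level, black grip sleeve (18 mm thick, 32 long) round its middle. Origin at its centre, y along the rod. Starts on an aluminium rack (plate 8 mm thick): four parallel rods, shuffled, 64 mm apart, axis 44 mm above the table, across two brown vee combs 25 to 33 mm either side of the middle, tops 5.5 mm above the axis.
- rod_100: length standard: loose steel rod 100 mm long, 12 mm thick, 101 g, lying level, black grip sleeve (18 mm thick, 32 long) round its middle. Origin at its centre, y along the rod. Starts on an aluminium rack (plate 8 mm thick): four parallel rods, shuffled, 64 mm apart, axis 44 mm above the table, across two brown vee combs 25 to 33 mm either side of the middle, tops 5.5 mm above the axis.
- rod_125: length standard: loose steel rod 125 mm long, 12 mm thick, 123 g, lying level, black grip sleeve (18 mm thick, 32 long) round its middle. Origin at its centre, y along the rod. Starts on an aluminium rack (plate 8 mm thick): four parallel rods, shuffled, 64 mm apart, axis 44 mm above the table, across two brown vee combs 25 to 33 mm either side of the middle, tops 5.5 mm above the axis.
- rod_150: length standard: loose steel rod 150 mm long, 12 mm thick, 145 g, lying level, black grip sleeve (18 mm thick, 32 long) round its middle. Origin at its centre, y along the rod. Starts on an aluminium rack (plate 8 mm thick): four parallel rods, shuffled, 64 mm apart, axis 44 mm above the table, across two brown vee combs 25 to 33 mm either side of the middle, tops 5.5 mm above the axis.
- cradle_75_seat (a point): grey cradle for the 75 mm rod, fixed on the wooden board; the point is where the rod's centre lies when home, 44 mm above the table; y along the cradle. 90-degree vee saddles (8 mm thick, 28 mm mouth) 28.5 mm either side; end stops 42.5 mm either side (5 mm play), tops 8 mm above the rod's axis; floor 31 mm below it. Four parallel cradles, shuffled, 64 mm apart.
- cradle_100_seat (a point): grey cradle for the 100 mm rod, fixed on the wooden board; the point is where the rod's centre lies when home, 44 mm above the table; y along the cradle. 90-degree vee saddles (8 mm thick, 28 mm mouth) 41 mm either side; end stops 55 mm either side (5 mm play), tops 8 mm above the rod's axis; floor 31 mm below it. Four parallel cradles, shuffled, 64 mm apart.
- cradle_125_seat (a point): grey cradle for the 125 mm rod, fixed on the wooden board; the point is where the rod's centre lies when home, 44 mm above the table; y along the cradle. 90-degree vee saddles (8 mm thick, 28 mm mouth) 53.5 mm either side; end stops 67.5 mm either side (5 mm play), tops 8 mm above the rod's axis; floor 31 mm below it. Four parallel cradles, shuffled, 64 mm apart.
- cradle_150_seat (a point): grey cradle for the 150 mm rod, fixed on the wooden board; the point is where the rod's centre lies when home, 44 mm above the table; y along the cradle. 90-degree vee saddles (8 mm thick, 28 mm mouth) 66 mm either side; end stops 80 mm either side (5 mm play), tops 8 mm above the rod's axis; floor 31 mm below it. Four parallel cradles, shuffled, 64 mm apart.
- tape_roll_0: bystander: blue roll of tape, 71 mm diameter, 23 mm high, lying flat near the left front corner of the table; origin at the centre of its underside. To be left alone.
- oil_bottle: bystander: cream squeeze bottle with a red spout, 41 mm diameter, 125 mm tall, standing behind at the left; origin at the centre of its underside. To be left alone.

How it is judged:
At the end, for the whole second after the job is handed in: Each of the four standards lies in the cradle of its own length: centre within 10 mm of the seat horizontally and 4 mm in height, axis within 0.1 rad of the cradle's, all at rest and released (horizontal distance between rod_75 and cradle_75_seat below 0.01 m and z of rod_75 in the frame of cradle_75_seat between -0.004 and 0.004 m and angle between the y axis of rod_75 and the y axis of cradle_75_seat, either way round below 0.1 rad and linear speed of each of rod_75, rod_100, rod_125, rod_150 below 0.02 m/s and angular speed of each of rod_75, rod_100, rod_125, rod_150 below 0.3 rad/s and horizontal distance between rod_100 and cradle_100_seat below 0.01 m and z of rod_100 in the frame of cradle_100_seat between -0.004 and 0.004 m and angle between the y axis of rod_100 and the y axis of cradle_100_seat, either way round below 0.1 rad and horizontal distance between rod_125 and cradle_125_seat below 0.01 m and z of rod_125 in the frame of cradle_125_seat between -0.004 and 0.004 m and angle between the y axis of rod_125 and the y axis of cradle_125_seat, either way round below 0.1 rad and horizontal distance between rod_150 and cradle_150_seat below 0.01 m and z of rod_150 in the frame of cradle_150_seat between -0.004 and 0.004 m and angle between the y axis of rod_150 and the y axis of cradle_150_seat, either way round below 0.1 rad); the robot touches nothing.
It fails at once if a standard fell off its vees and lay down on a plate, a board or the table (height (world z) of any of rod_75, rod_100, rod_125, rod_150 below 0.028 m).
It fails at once if a standard was dropped (it fell free for more than about 25 mm) ((linear speed of rod_75 above 0.7 m/s and contact force between the fingers and rod_75 below 0.01 N) or (linear speed of rod_100 above 0.7 m/s and contact force between the fingers and rod_100 below 0.01 N) or (linear speed of rod_125 above 0.7 m/s and contact force between the fingers and rod_125 below 0.01 N) or (linear speed of rod_150 above 0.7 m/s and contact force between the fingers and rod_150 below 0.01 N)).
It fails at once if the roll of tape was pushed away (15 mm) (distance of tape_roll_0 from where it was at the start of the episode above 0.015 m).
It fails at once if the oil bottle was pushed away (15 mm) or knocked over (distance of oil_bottle from where it was at the start of the episode above 0.015 m or angle between oil_bottle's own z axis and vertical above 0.3 rad).
It also fails if it takes over 112 s, if anything falls off the work surface, if the arm or the gripper's body presses on something with over 40 N, if the wrist force passes 120 N, or if a joint passes its speed limit or range.

## Working session

There is one attempt and no reset: what is moved stays moved. The work goes in short steps, Python scripts to look and compute and a shell command to move; the robot and the scene stay as the last step left them, time stands still between calls to the robot, and variables do not carry over. Pictures are saved under pics/ and viewed, about 12 in all and at most 16, crops included, and the job is handed in when it is done.

```bash
mkdir -p pics
cat > h.py <<'E'
import numpy as np,cv2
from workcell import *
from scipy.spatial.transform import Rotation as R
def ray(name,px):
    m=camera_model(name); f=210/np.tan(np.radians(m["vertical_fov"])/2)
    K=np.array([[f,0,m["cx"]],[0,f,m["cy"]],[0,0,1]])
    d=cv2.undistortPoints(np.array(px,float).reshape(-1,1,2),K,np.array([m["k1"],0,0,0])).reshape(-1,2)
    d=np.c_[d,np.ones(len(d))]
    if "rvec" in m:
        r=R.from_rotvec(np.ravel(m["rvec"])).as_matrix(); return -r.T@np.ravel(m["tvec"]), d@r
    s=sense(); T=np.eye(4); T[:3,:3]=R.from_quat(s["ee_rot"]).as_matrix(); T[:3,3]=s["position"]; T=T@np.array(m["T_tool_cam"])
    return T[:3,3], d@T[:3,:3].T
def at(name,px,z):
    o,d=ray(name,px); return o+d*((z-o[2])/d[:,2])[:,None]
E
python3 - <<'E'
from h import *
s=sense();print(s)
a=capture("scene");cv2.imwrite("pics/s.png",a)
a=capture("top");cv2.imwrite("pics/t.png",a)
for c in("top",):
  for n in["rod_75","rod_100","rod_125","rod_150","cradle_75_seat","tape_roll_0","oil_bottle"]:
    for m in masks_of(c,n)[:4]:
      v=m["pixels"];ys,xs=np.nonzero(v); print(c,n,round(m["p"],2),m["pixel"],len(xs),at(c,[m["pixel"]],.044).round(3),cv2.minAreaRect(np.c_[xs,ys].astype(np.float32)))
print({c:camera_model(c) for c in("top","scene","wrist")})
E
```

```text
{'time': 0.0, 'joint_positions': array([ 1.19628339e+00,  9.18794040e-02,  1.23188773e+00,  4.39876812e-05,
        1.81978291e+00, -5.67050807e-02]), 'qvel': array([ 0.00047598, -0.00154348,  0.0014414 , -0.00042304,  0.00251992,
       -0.00036245]), 'tau': array([-8.57220566e-04, -4.58717215e+01, -4.18033111e+01, -6.06951835e-05,
        1.11812886e-02, -3.02623948e-05]), 'position': array([0.18738087, 0.56970005, 0.23013752]), 'ee_rot': array([ 1.58230631e-01,  9.87401696e-01, -9.51470571e-04, -2.30211017e-04]), 'ft_force': array([0.64506841, 0.41169277, 0.7656201 ]), 'ft_torque': array([-0.02997906,  0.03206364,  0.00418158]), 'finger_gap': 0.08545030911962606}
top rod_75 0.78 [362.2, 168.0] 259 [[ 0.651 -0.183  0.044]] ((362.4308166503906, 164.55384826660156), (49.36582565307617, 6.697875499725342), 7.125016689300537)
top rod_75 0.67 [361.9, 217.6] 156 [[ 0.527 -0.181  0.044]] ((358.5, 216.0), (6.0, 29.0), 90.0)
top rod_75 0.59 [360.1, 190.0] 311 [[ 0.596 -0.177  0.044]] ((360.4930419921875, 189.66636657714844), (59.24026107788086, 7.035561561584473), 2.38594388961792)
top rod_
[... 2569 characters left out ...]
al_fov': 49.71458728642162, 'cx': 278.1909812011314, 'cy': 206.98191531308086, 'k1': -0.02841535449554799, 'rvec': array([ 2.19463116, -0.87088734,  0.37650601]), 'tvec': array([-0.3271042 ,  0.32400999,  0.84399264])}, 'wrist': {'vertical_fov': 58.26861562198341, 'cx': 274.5367319726929, 'cy': 207.91461131293707, 'k1': -0.07414718045118196, 'T_tool_cam': array([[ 1.01384799e-04, -9.57074012e-01, -2.89843621e-01,
         7.34587957e-02],
       [ 9.99999987e-01,  6.08171080e-05,  1.48971104e-04,
        -3.32043711e-05],
       [-1.24948921e-04, -2.89843632e-01,  9.57074006e-01,
        -1.42729601e-01],
       [ 0.00000000e+00,  0.00000000e+00,  0.00000000e+00,
         1.00000000e+00]])}}
```

```bash
python3 -c "
import cv2
a=cv2.imread('pics/t.png');cv2.imwrite('pics/t2.png',cv2.resize(a[130:330,140:420],None,fx=2.85,fy=2.85,interpolation=cv2.INTER_CUBIC))"
```

```text
(no output)
```

View pics/t2.png

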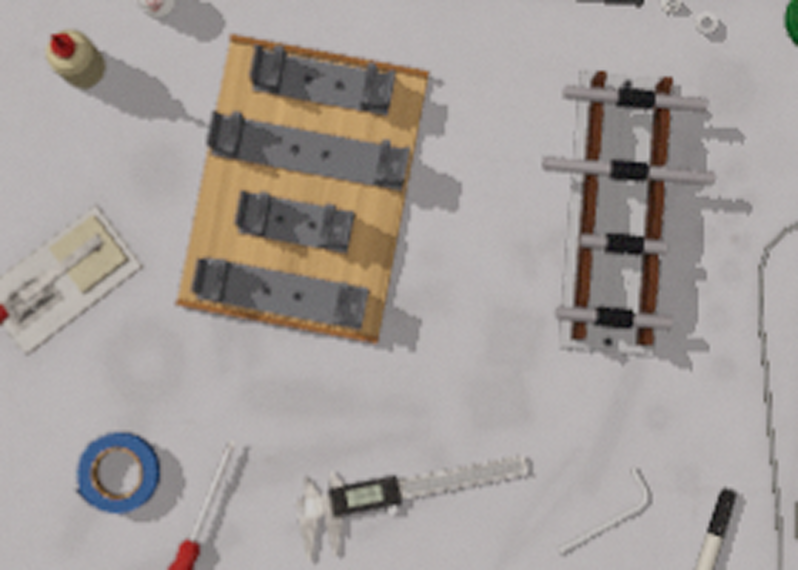

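View pics/s.png

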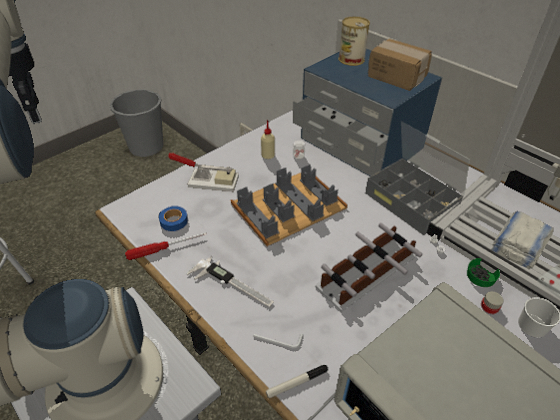

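The top picture shows the rods from far to near as 125, 150, 75 and 100. By their lengths, the cradles from far to near are 100, 150, 75 and 125. Next I'll go over the board and turn the jaws across the rods.

```bash
python3 -m handwheel '[[[0.0243,-0.0294,0.004,0,0,-5],[0.0243,-0.0294,0.004,0,0,-5],[0.0243,-0.0294,0.004,0,0,-5],[0.0243,-0.0294,0.004,0,0,-5],[0.0243,-0.0294,0.004,0,0,-5],[0.0243,-0.0294,0.004,0,0,-5],[0.0243,-0.0294,0.004,0,0,-5],[0.0243,-0.0294,0.004,0,0,-5]]]' 0.5 && python3 -m handwheel '[[[0.0243,-0.0294,0.004,0,0,-5],[0.0243,-0.0294,0.004,0,0,-5],[0.0243,-0.0294,0.004,0,0,-5],[0.0243,-0.0294,0.004,0,0,-5],[0.0243,-0.0294,0.004,0,0,-5],[0.0243,-0.0294,0.004,0,0,-5],[0.0243,-0.0294,0.004,0,0,-5],[0.0243,-0.0294,0.004,0,0,-5]]]'
python3 -m handwheel '[[[0,0,0,0,0,0],[0,0,0,0,0,0],[0,0,0,0,0,0]]]'
python3 - <<'E'
from h import *
print(sense()["position"],sense()["ee_rot"]);cv2.imwrite("pics/w1.png",capture("wrist"))
for m in masks_of("wrist","cradle_75_seat"):
  ys,xs=np.nonzero(m["pixels"]); print(round(m["p"],2),m["pixel"],len(xs),xs.min(),xs.max(),ys.min(),ys.max())
E
```

```text
time: 1.12
position: [0.3827, 0.3332, 0.2637]
ee_rot: [0.488, 0.873, 0.0, 0.0]
ft_force: [0.6, 1.1, 0.9]
finger_gap: 0.0425
time: 1.78
position: [0.5772, 0.0978, 0.2956]
ee_rot: [0.757, 0.653, 0.0, 0.0]
ft_force: [-0.3, 0.4, -0.3]
finger_gap: 0.0427
time: 2.03
position: [0.5762, 0.0997, 0.2951]
ee_rot: [0.756, 0.655, -0.0, -0.0]
ft_force: [-0.7, -0.1, -0.1]
finger_gap: 0.0424
[0.5761769  0.09968286 0.29507685] [ 7.55773541e-01  6.54832963e-01 -1.02663154e-04 -3.66528396e-04]
0.94 [250.3, 155.3] 3296 231 270 108 206
0.34 [307.2, 155.5] 5592 288 334 74 240
```

View pics/w1.png

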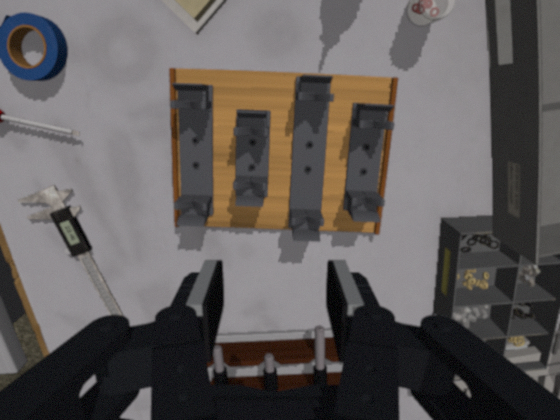

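```bash
python3 -c "
import cv2
a=cv2.imread('pics/w1.png')[65:250,160:400]
a=cv2.convertScaleAbs(cv2.resize(a,None,fx=3.2,fy=3.2,interpolation=cv2.INTER_CUBIC),alpha=1.6,beta=10);cv2.imwrite('pics/w1b.png',a)"
```

```text
(no output)
```

View pics/w1b.png

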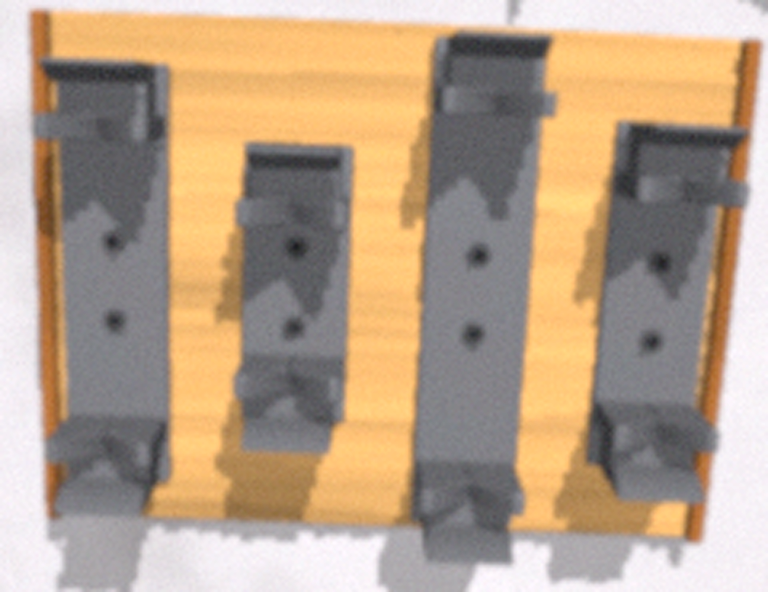

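```bash
python3 - <<'E'
from h import *
P={125:[(113,242),(115,321),(97,60),(104,513)],75:[(297,247),(294,328),(300,146),(286,450)],150:[(478,255),(474,335),(500,35),(467,562)],100:[(660,263),(651,342),(687,125),(655,499)]}
C=[]
for k,v in P.items():
  p=np.array(v)/3.2+[160,65]-0.3
  a=at("wrist",p[:2],.013)[:,:2]; b=at("wrist",p[2:],.052)[:,:2]
  C.append(a.mean(0)); print(k,"holes",a.mean(0).round(4),np.linalg.norm(a[0]-a[1]).round(4),"stops",b.mean(0).round(4),np.linalg.norm(b[0]-b[1]).round(4),np.degrees(np.arctan2(*(b[0]-b[1]))))
C=np.array(C);d=np.diff(C,axis=0);print(d,np.linalg.norm(d,axis=1),np.degrees(np.arctan2(C[-1,1]-C[0,1],C[-1,0]-C[0,0])))
# top view rods
E
python3 -m handwheel '[[[0,-0.036,0,0,0,0],[0,-0.036,0,0,0,0],[0,-0.036,0,0,0,0],[0,-0.036,0,0,0,0],[0,-0.036,0,0,0,0],[0,-0.036,0,0,0,0],[0,-0.036,0,0,0,0],[0,-0.036,0,0,0,0]]]'
python3 -m handwheel '[[[0,0,0,0,0,0],[0,0,0,0,0,0],[0,0,0,0,0,0]]]'
python3 - <<'E'
from h import *
print(sense()["position"]);a=capture("wrist");cv2.imwrite("pics/w2.png",a)
for m in masks_of("wrist","rod_75"):
  v=m["pixels"];ys,xs=np.nonzero(v);g=a.max(2)
  k=v&(g<70); ky,kx=np.nonzero(k)
  (c,wh,an)=cv2.minAreaRect(np.c_[xs,ys].astype(np.float32))
  e=cv2.fitLine(np.c_[xs,ys].astype(np.float32),cv2.DIST_L2,0,.01,.01).ravel()
  t=(xs-e[2])*e[0]+(ys-e[3])*e[1]
  ends=np.array([[e[2]+e[0]*q,e[3]+e[1]*q] for q in(t.min()-.5,t.max()+.5)])
  w=at("wrist",ends,.044); print(round(m["p"],2),m["pixel"],len(xs),"ends",w[:,:2].round(4).tolist(),"len",np.linalg.norm(w[0]-w[1]).round(4),"mid",w.mean(0).round(4),"sleeve",len(kx),at("wrist",[[kx.mean(),ky.mean()]],.048).round(4) if len(kx) else 0, ends.round().tolist())
E
```

```text
125 holes [0.4887 0.1236] 0.0281 stops [0.4921 0.1238] 0.1476 10.622026105252825
75 holes [0.5521 0.1122] 0.0289 stops [0.5536 0.1131] 0.0991 11.664459935887884
150 holes [0.6151 0.1006] 0.0286 stops [0.614 0.101] 0.1725 10.164222446188935
100 holes [0.6783 0.0891] 0.0284 stops [0.6745 0.0906] 0.1231 9.053428737450549
[[ 0.06342074 -0.0113719 ]
 [ 0.06297272 -0.01163131]
 [ 0.06322918 -0.01148879]] [0.06443222 0.06403788 0.06426446] -10.309279904925285
time: 2.8
position: [0.576, -0.1884, 0.296]
ee_rot: [0.755, 0.656, 0.0, 0.0]
ft_force: [1.1, 0.8, -0.5]
finger_gap: 0.0426
time: 3.05
position: [0.5763, -0.187, 0.2956]
ee_rot: [0.755, 0.655, 0.0, -0.0]
ft_force: [0.6, 0.6, 0.9]
finger_gap: 0.0425
[ 0.57631869 -0.18702547  0.29560356]
0.97 [289.4, 151.7] 1850 ends [[0.602, -0.1025], [0.5892, -0.2526]] len 0.1507 mid [ 0.5956 -0.1775  0.044 ] sleeve 570 [[ 0.595  -0.1766  0.048 ]] [[287.0, 81.0], [294.0, 224.0]]
0.91 [354.2, 155.8] 1415 ends [[0.6648, -0.121], [0.655, -0.2467]] len 0.1261 mid [ 0.6599 -0.1838  0.044 ] sleeve 515 [[ 0.6587 -0.1828  0.048 ]] [[351.0, 92.0], [352.0, 211.0]]
0.63 [173.4, 158.5] 1272 ends [[0.4726, -0.1129], [0.464, -0.2146]] len 0.1021 mid [ 0.4683 -0.1638  0.044 ] sleeve 525 [[ 0.4697 -0.1633  0.048 ]] [[164.0, 111.0], [176.0, 206.0]]
0.57 [228.3, 156.1] 923 ends [[0.5346, -0.1348], [0.5286, -0.2096]] len 0.0751 mid [ 0.5316 -0.1722  0.044 ] sleeve 525 [[ 0.5319 -0.1721  0.048 ]] [[227.0, 123.0], [233.0, 194.0]]
```

View pics/w2.png

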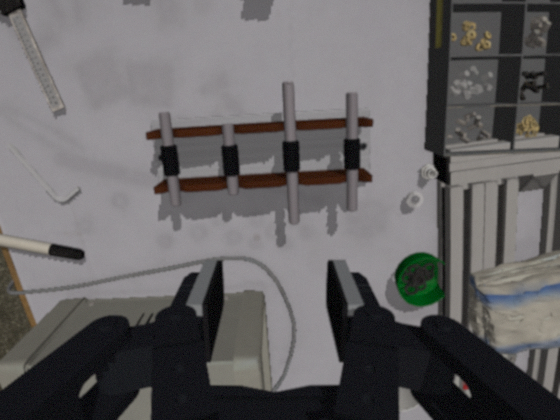

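The wrist view shows all four rods lying between image rows 81 and 224. Their measured lengths match 100, 75, 150 and 125 from near to far. The seat-to-rod shifts come from the same camera, so its common errors cancel. I'll do rod_75 first.

```bash
python3 -m handwheel '[[[-0.0056,0.0019,-0.025,0,0,0.41],[-0.0056,0.0019,-0.025,0,0,0.41],[-0.0056,0.0019,-0.025,0,0,0.41],[-0.0056,0.0019,-0.025,0,0,0.41],[-0.0056,0.0019,-0.025,0,0,0.41],[-0.0056,0.0019,-0.025,0,0,0.41],[-0.0056,0.0019,-0.025,0,0,0.41],[-0.0053,0.0019,-0.025,0,0,0.41]]]' 0.5 && python3 -m handwheel '[[[0,0,0,0,0,0],[0,0,0,0,0,0],[0,0,0,0,0,0]]]'
python3 -c "
from h import *
cv2.imwrite('pics/w3.png',capture('wrist'))"
```

```text
time: 3.82
position: [0.5317, -0.1713, 0.0946]
ee_rot: [0.736, 0.677, 0.0, 0.0]
ft_force: [-0.3, -0.0, -0.1]
finger_gap: 0.0428
time: 4.07
position: [0.5329, -0.1727, 0.0974]
ee_rot: [0.736, 0.676, 0.001, 0.001]
ft_force: [0.6, -0.2, 1.3]
finger_gap: 0.043
```

View pics/w3.png

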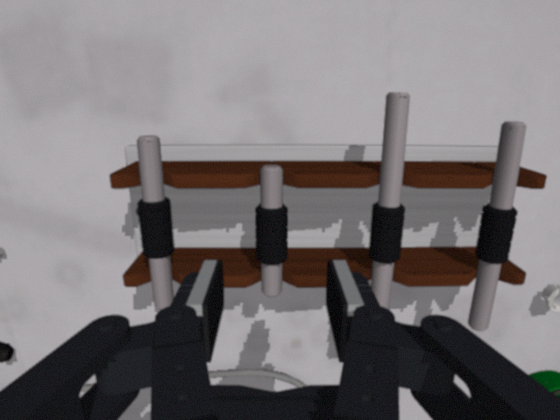

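Rod_75 sits centred between the fingers, with its sleeve at (272,233). I'll go down and grip.

```bash
python3 -m handwheel '[[[0,0,-0.009,0,0,0],[0,0,-0.009,0,0,0],[0,0,-0.009,0,0,0],[0,0,-0.009,0,0,0],[0,0,-0.009,0,0,0],[0,0,-0.009,0,0,0],[0,0,-0.009,0,0,0],[0,0,-0.008,0,0,0]]]' && python3 -m handwheel '[[[0,0,0,0,0,0],[0,0,0,0,0,0]]]' && python3 -m handwheel '[[[0,0,0,0,0,0],[0,0,0,0,0,0],[0,0,0,0,0,0],[0,0,0,0,0,0],[0,0,0,0,0,0],[0,0,0,0,0,0]]]' 0
```

```text
time: 4.78
position: [0.5315, -0.1732, 0.0229]
ee_rot: [0.737, 0.676, -0.0, -0.0]
ft_force: [-0.1, 0.1, -0.1]
finger_gap: 0.0426
time: 4.95
position: [0.5314, -0.1731, 0.0235]
ee_rot: [0.737, 0.676, -0.0, -0.001]
ft_force: [0.0, -1.0, 0.6]
finger_gap: 0.0426
time: 5.45
position: [0.5313, -0.1733, 0.0252]
ee_rot: [0.737, 0.676, -0.0, -0.0]
ft_force: [-6.3, 1.3, 3.9]
finger_gap: 0.0162
```

```bash
python3 -m handwheel '[[[0,0,0.005,0,0,0],[0,0,0.008,0,0,0],[0,0,0.011,0,0,0],[0,0,0.011,0,0,0],[0,0,0.011,0,0,0],[0,0,0.011,0,0,0],[0,0,0.01,0,0,0],[0,0,0.005,0,0,0]]]' && python3 -m handwheel '[[[0.0026,0.0356,0,0,0,-0.69],[0.0026,0.0356,0,0,0,-0.69],[0.0026,0.0356,0,0,0,-0.69],[0.0026,0.0356,0,0,0,-0.69],[0.0026,0.0356,0,0,0,-0.69],[0.0026,0.0356,0,0,0,-0.69],[0.0026,0.0356,0,0,0,-0.69],[0.0026,0.0353,0,0,0,-0.69]]]' && python3 -m handwheel '[[[0,0,0,0,0,0],[0,0,0,0,0,0],[0,0,0,0,0,0],[0,0,0,0,0,0]]]'
python3 -c "
from h import *
cv2.imwrite('pics/w4.png',capture('wrist'))"
```

```text
time: 6.12
position: [0.5326, -0.1735, 0.0989]
ee_rot: [0.737, 0.676, 0.001, 0.001]
ft_force: [-0.1, -0.1, -0.5]
finger_gap: 0.016
time: 6.78
position: [0.5524, 0.1131, 0.0965]
ee_rot: [0.769, 0.64, 0.0, 0.0]
ft_force: [0.7, 0.0, -0.3]
finger_gap: 0.0159
time: 7.12
position: [0.5526, 0.1102, 0.0963]
ee_rot: [0.769, 0.639, -0.0, 0.0]
ft_force: [-0.8, -0.2, -1.1]
finger_gap: 0.0162
```

View pics/w4.png

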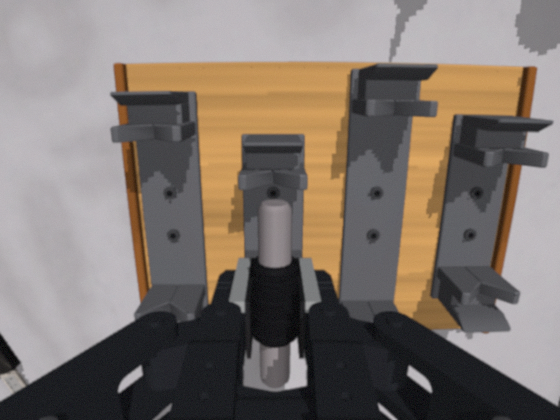

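Run:
```python
from h import *
u=np.array([np.sin(.18),np.cos(.18)])
s=sense();print(s["position"])
tcp=s["position"][:2]
for n,p,z in[("rod end",(275,200),.117),("rod end b",(275,200),.123),("rod -y end",(275,387),.117),("hole",(273,193),.013),("st134",(273,134),.052),("st140",(273,140),.052),("st150",(273,150),.052),("125 holes",(171,214),.013),("150holes",(375,214.5),.013),("100holes",(473.5,214),.013)]:
  a=at("wrist",[p],z)[0,:2]; print(n,a.round(4),"along from tcp",((a-tcp)@u).round(4))
a=cv2.imread("pics/w4.png")
cv2.imwrite("pics/w4b.png",cv2.resize(a[110:230,200:350],None,fx=5,fy=5,interpolation=cv2.INTER_CUBIC))
```

```text
[0.55263559 0.10997372 0.09626406]
rod end [0.5604 0.1488] along from tcp 0.0396
rod end b [0.5607 0.1505] along from tcp 0.0413
rod -y end [0.5461 0.0719] along from tcp -0.0386
hole [0.5548 0.1248] along from tcp 0.015
st134 [0.5623 0.1642] along from tcp 0.0551
st140 [0.5618 0.1613] along from tcp 0.0521
st150 [0.5609 0.1564] along from tcp 0.0472
125 holes [0.4888 0.1232] along from tcp 0.0016
150holes [0.6158 0.0992] along from tcp 0.0007
100holes [0.6792 0.0877] along from tcp 0.0007
```

View pics/w4b.png

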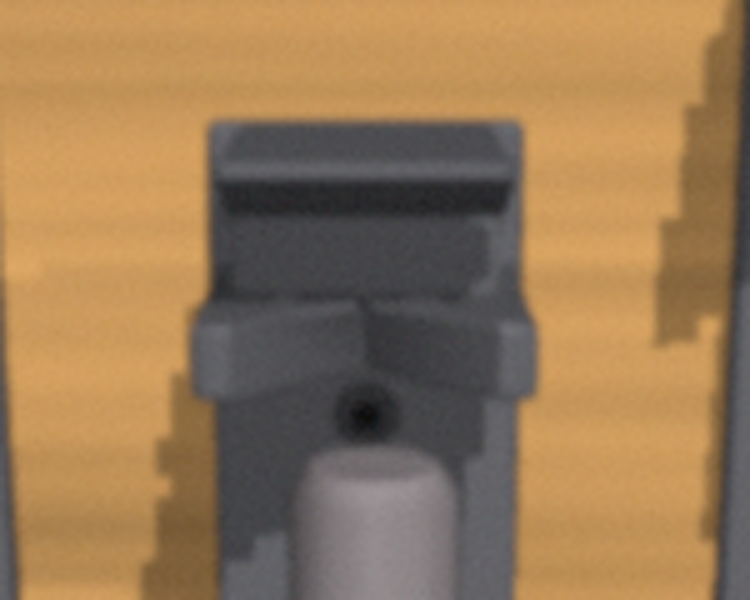

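Run:
```python
from h import *
a=cv2.imread("pics/w4.png")[105:335,425:560]
cv2.imwrite("pics/w4c.png",cv2.convertScaleAbs(cv2.resize(a,None,fx=2.6,fy=2.6,interpolation=cv2.INTER_CUBIC),alpha=1.5))
```

```text
(no output)
```

View pics/w4c.png

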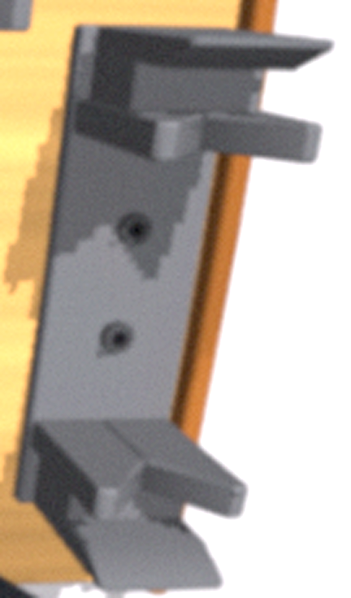

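Run:
```python
from h import *
u=np.array([np.sin(.18),np.cos(.18)]); tcp=sense()["position"][:2]
def f(p,z): return ((at("wrist",np.array(p)/2.6+[425,105]-.3,z)[:,:2]-tcp)@u).round(4)
print("base",f([(78,28),(18,498)],.013),"holes",f([(135,229),(116,338)],.013))
print("up saddle",f([(168,118),(157,160),(320,124),(314,162)],.0495),"low",f([(112,486),(107,515),(241,486),(234,515)],.0495))
print("stop top in/out up",f([(190,42),(330,42),(300,68)],.052),"low",f([(80,525),(185,520),(105,587),(218,585)],.052))
```

```text
base [ 0.0625 -0.0586] holes [ 0.0148 -0.0135]
up saddle [0.0471 0.0387 0.0463 0.0385] low [-0.0346 -0.042  -0.0355 -0.0429]
stop top in/out up [0.0622 0.0628 0.0576] low [-0.0429 -0.0423 -0.0594 -0.0599]
```

Saddles, base and stops of the 100 cradle put its centre about 2 mm along from the TCP, and the holes put it at 0.7 mm. So the seat is about 1.2 mm further along than the hole midpoint. I'll shift 1 mm and lower.

```bash
python3 -m handwheel '[[[0,0.001,-0.012,0,0,0],[0,0,-0.012,0,0,0],[0,0,-0.012,0,0,0],[0,0,-0.012,0,0,0],[0,0,-0.008,0,0,0],[0,0,-0.005,0,0,0],[0,0,-0.003,0,0,0],[0,0,-0.002,0,0,0]]]' && python3 -m handwheel '[[[0,0,-0.002,0,0,0],[0,0,-0.001,0,0,0],[0,0,0,0,0,0],[0,0,0,0,0,0]]]'
```

```text
time: 7.83
position: [0.5525, 0.1123, 0.0298]
ee_rot: [0.769, 0.64, -0.0, -0.0]
ft_force: [-0.1, 0.4, -0.1]
finger_gap: 0.0162
time: 8.17
position: [0.5528, 0.1123, 0.0277]
ee_rot: [0.769, 0.64, 0.0, 0.0]
ft_force: [-0.3, -0.6, -1.1]
finger_gap: 0.0161
```

```bash
python3 -m handwheel '[[[0,0,-0.001,0,0,0],[0,0,-0.001,0,0,0],[0,0,0,0,0,0],[0,0,0,0,0,0]]]'; python3 -m handwheel '[[[0,0,-0.001,0,0,0],[0,0,0,0,0,0],[0,0,0,0,0,0]]]'
```

```text
time: 8.5
position: [0.5529, 0.1124, 0.0261]
ee_rot: [0.769, 0.64, 0.0, 0.0]
ft_force: [-2.2, 1.0, 4.4]
finger_gap: 0.0157
time: 8.75
position: [0.5529, 0.1124, 0.026]
ee_rot: [0.769, 0.64, 0.001, 0.0]
ft_force: [-3.3, -0.5, 8.4]
finger_gap: 0.0165
```

```bash
python3 -m handwheel '[[[0,0,0,0,0,0],[0,0,0,0,0,0],[0,0,0,0,0,0]]]' 0.5 && python3 -m handwheel '[[[0,0,0.01,0,0,0],[0,0,0.02,0,0,0],[0,0,0.02,0,0,0],[0,-0.014,0.02,0,0,0],[0,-0.014,0.02,0,0,0],[0,-0.014,0.02,0,0,0],[0,-0.014,0.01,0,0,0],[0,-0.014,0.01,0,0,0]]]' && python3 -m handwheel '[[[0,0,0,0,0,0],[0,0,0,0,0,0]]]'
python3 - <<'E'
from h import *
s=sense();print(s["position"],s["ee_rot"])
a=capture("wrist");cv2.imwrite("pics/w5.png",a)
for m in masks_of("wrist","rod_75"):
  ys,xs=np.nonzero(m["pixels"]);print(round(m["p"],2),m["pixel"],len(xs),xs.min(),xs.max(),ys.min(),ys.max())
E
```

```text
time: 9.0
position: [0.5525, 0.1122, 0.0239]
ee_rot: [0.769, 0.64, -0.0, -0.0]
ft_force: [-0.4, -0.3, -0.9]
finger_gap: 0.0424
time: 9.67
position: [0.553, 0.0417, 0.1565]
ee_rot: [0.768, 0.64, 0.001, 0.001]
ft_force: [-1.2, -0.5, 0.3]
finger_gap: 0.0424
time: 9.83
position: [0.553, 0.0419, 0.1554]
ee_rot: [0.769, 0.639, 0.001, 0.0]
ft_force: [0.6, 0.1, -0.6]
finger_gap: 0.0426
[0.55299627 0.04191036 0.15536331] [7.68990497e-01 6.39259563e-01 7.92798339e-04 4.45340606e-04]
0.8 [251.3, 97.8] 2623 239 266 39 159
```

View pics/w5.png

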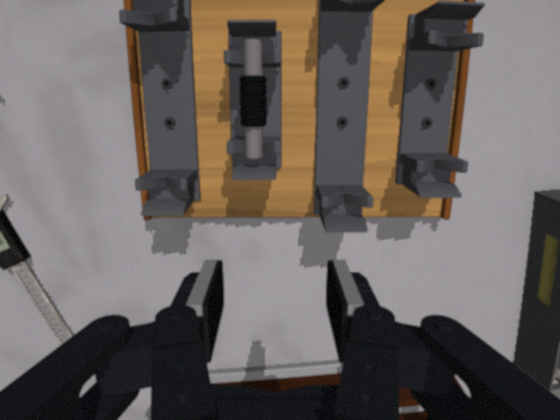

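Run:
```python
from h import *
u=np.array([np.sin(.18),np.cos(.18)]);n=np.array([u[1],-u[0]])
seat=np.array([.5521,.1137])
for l,p,z in[("rod ends +,-",[(253,38.5),(253,160)],.047),("stop inner? +,-",[(253,36),(253,166)],.052),("125 holes",[(167,84),(169.5,123)],.013),("150 holes",[(343,83.5),(342,123)],.013),("100holes",[(431,84),(427,124)],.013)]:
  a=at("wrist",p,z)[:,:2]-seat; print(l,"along",(a@u).round(4),"across",(a@n).round(4),"mid",(a@u).mean().round(4))
a=cv2.imread("pics/w5.png")[10:190,200:310]
cv2.imwrite("pics/w5b.png",cv2.convertScaleAbs(cv2.resize(a,None,fx=3.3,fy=3.3,interpolation=cv2.INTER_CUBIC),alpha=1.4))
```

```text
rod ends +,- along [ 0.0378 -0.038 ] across [ 0.0001 -0.0011] mid -0.0001
stop inner? +,- along [ 0.0386 -0.0412] across [ 0.0004 -0.0009] mid -0.0013
125 holes along [ 0.0122 -0.0157] across [-0.0646 -0.0647] mid -0.0018
150 holes along [ 0.0119 -0.0162] across [0.0627 0.0632] mid -0.0021
100holes along [ 0.0124 -0.0164] across [0.1274 0.1273] mid -0.002
```

View pics/w5b.png

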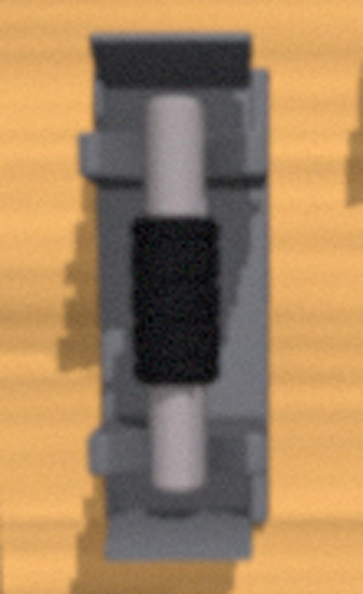

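Rod_75 lies in both vees with gaps at both stops, and its measured centre is within 0.2 mm lengthwise of the predicted seat. Next is rod_150.

```bash
python3 -m handwheel '[[[0.0052,-0.0274,-0.007,0,0,0.69],[0.0052,-0.0274,-0.007,0,0,0.69],[0.0052,-0.0274,-0.007,0,0,0.69],[0.0052,-0.0274,-0.007,0,0,0.69],[0.0052,-0.0274,-0.007,0,0,0.69],[0.0052,-0.0274,-0.007,0,0,0.69],[0.0052,-0.0274,-0.007,0,0,0.69],[0.0052,-0.0274,-0.007,0,0,0.69]]]' && python3 -m handwheel '[[[0,0,0,0,0,0],[0,0,0,0,0,0],[0,0,0,0,0,0]]]'
```

```text
time: 10.6
position: [0.5941, -0.1771, 0.0966]
ee_rot: [0.736, 0.677, -0.0, -0.001]
ft_force: [-0.8, 0.2, -0.0]
finger_gap: 0.0428
time: 10.85
position: [0.594, -0.1758, 0.0975]
ee_rot: [0.737, 0.676, -0.0, -0.001]
ft_force: [0.5, -0.1, -0.3]
finger_gap: 0.0427
```

```bash
python3 -m handwheel '[[[0.0005,-0.0005,-0.01,0,0,0],[0,0,-0.01,0,0,0],[0,0,-0.01,0,0,0],[0,0,-0.01,0,0,0],[0,0,-0.01,0,0,0],[0,0,-0.01,0,0,0],[0,0,-0.008,0,0,0],[0,0,-0.0045,0,0,0]]]' && python3 -m handwheel '[[[0,0,0,0,0,0],[0,0,0,0,0,0]]]' && python3 -m handwheel '[[[0,0,0,0,0,0],[0,0,0,0,0,0],[0,0,0,0,0,0],[0,0,0,0,0,0],[0,0,0,0,0,0]]]' 0 && python3 -m handwheel '[[[0,0,0,0,0,0]]]'
```

```text
time: 11.52
position: [0.594, -0.1772, 0.0238]
ee_rot: [0.737, 0.676, -0.001, -0.001]
ft_force: [-0.3, 1.2, -0.0]
finger_gap: 0.0429
time: 11.68
position: [0.5946, -0.1775, 0.0256]
ee_rot: [0.737, 0.676, -0.0, -0.0]
ft_force: [-0.1, 0.2, 0.6]
finger_gap: 0.0424
time: 12.1
position: [0.5951, -0.1776, 0.0268]
ee_rot: [0.737, 0.676, 0.0, 0.001]
ft_force: [-0.8, -0.9, 4.3]
finger_gap: 0.016
time: 12.18
position: [0.5951, -0.1777, 0.0268]
ee_rot: [0.737, 0.676, 0.0, 0.001]
ft_force: [-1.1, 0.4, 5.0]
finger_gap: 0.0158
```

```bash
python3 -m handwheel '[[[0,0,0.005,0,0,0],[0,0,0.008,0,0,0],[0,0,0.011,0,0,0],[0,0,0.011,0,0,0],[0,0,0.011,0,0,0],[0,0,0.011,0,0,0],[0,0,0.008,0,0,0],[0,0,0.005,0,0,0]]]' && python3 -m handwheel '[[[0.0025,0.0348,0,0,0,-0.69],[0.0025,0.0349,0,0,0,-0.69],[0.0025,0.0349,0,0,0,-0.69],[0.0025,0.0349,0,0,0,-0.69],[0.0025,0.0349,0,0,0,-0.69],[0.0025,0.0349,0,0,0,-0.69],[0.0025,0.0348,0,0,0,-0.69],[0.0025,0.0348,0,0,0,-0.69]]]' && python3 -m handwheel '[[[0,0,0,0,0,0],[0,0,0,0,0,0],[0,0,0,0,0,0],[0,0,0,0,0,0]]]'; for i in 1 2 3; do python3 -c "from h import *;capture('top');print(sense()['position'])"; done
```

```text
time: 12.85
position: [0.5953, -0.1777, 0.098]
ee_rot: [0.737, 0.676, 0.001, 0.001]
ft_force: [-0.3, -0.4, -1.0]
finger_gap: 0.0158
time: 13.52
position: [0.6144, 0.1032, 0.0959]
ee_rot: [0.769, 0.64, -0.0, -0.0]
ft_force: [-0.5, 0.3, -0.8]
finger_gap: 0.016
time: 13.85
position: [0.6147, 0.1002, 0.0957]
ee_rot: [0.769, 0.639, -0.0, 0.0]
ft_force: [-0.3, 0.5, -0.8]
finger_gap: 0.0159
[0.61472021 0.1000526  0.09571816]
[0.61476302 0.10002578 0.0957873 ]
[0.6147578  0.10012579 0.09580628]
```

```bash
python3 -m handwheel '[[[0,0,-0.012,0,0,0],[0,0,-0.012,0,0,0],[0,0,-0.012,0,0,0],[0,0,-0.012,0,0,0],[0,0,-0.006,0,0,0],[0,0,-0.002,0,0,0],[0,0,0,0,0,0],[0,0,0,0,0,0]]]'; python3 -m handwheel '[[[0,0,0,0,0,0]]]'
```

```text
time: 14.67
position: [0.6149, 0.1016, 0.0401]
ee_rot: [0.769, 0.64, 0.0, 0.0]
ft_force: [0.7, -0.1, -1.0]
finger_gap: 0.0161
time: 14.75
position: [0.6153, 0.1016, 0.0407]
ee_rot: [0.769, 0.64, 0.001, 0.0]
ft_force: [-0.4, -0.4, -1.2]
finger_gap: 0.0161
```

```bash
python3 -m handwheel '[[[0,0,-0.004,0,0,0],[0,0,-0.003,0,0,0],[0,0,-0.003,0,0,0],[0,0,-0.002,0,0,0],[0,0,-0.001,0,0,0],[0,0,0,0,0,0],[0,0,0,0,0,0]]]'; python3 -m handwheel '[[[0,0,-0.001,0,0,0],[0,0,0,0,0,0],[0,0,0,0,0,0]]]'
```

```text
time: 15.33
position: [0.615, 0.1014, 0.0269]
ee_rot: [0.769, 0.64, 0.0, 0.0]
ft_force: [1.4, -1.0, 0.0]
finger_gap: 0.0163
time: 15.58
position: [0.6151, 0.1014, 0.0268]
ee_rot: [0.769, 0.64, 0.0, 0.0]
ft_force: [-1.4, -0.3, 5.6]
finger_gap: 0.0162
```

```bash
python3 -m handwheel '[[[0,0,0,0,0,0],[0,0,0,0,0,0],[0,0,0,0,0,0]]]' 0.5 && python3 -m handwheel '[[[0,0,0.01,0,0,0],[0,0,0.02,0,0,0],[0,0,0.02,0,0,0],[0,-0.014,0.02,0,0,0],[0,-0.014,0.02,0,0,0],[0,-0.014,0.02,0,0,0],[0,-0.014,0.01,0,0,0],[0,-0.014,0.01,0,0,0]]]' && python3 -m handwheel '[[[0,0,0,0,0,0],[0,0,0,0,0,0]]]'
cat > chk.py <<'E'
from h import *
u=np.array([np.sin(.18),np.cos(.18)]);n=np.array([u[1],-u[0]])
S={125:(.4887,.1251),75:(.5521,.1137),150:(.6151,.1021),100:(.6783,.0906)}
print(sense()["position"]);a=capture("wrist")
import sys;cv2.imwrite("pics/%s.png"%sys.argv[1],a)
for m in masks_of("wrist","rod_75"):
  ys,xs=np.nonzero(m["pixels"])
  e=cv2.fitLine(np.c_[xs,ys].astype(np.float32),cv2.DIST_L2,0,.01,.01).ravel()
  t=(xs-e[2])*e[0]+(ys-e[3])*e[1]
  w=at("wrist",[[e[2]+e[0]*q,e[3]+e[1]*q] for q in(t.min()-.5,t.max()+.5)],.046)[:,:2]
  L=np.linalg.norm(w[0]-w[1]);c=w.mean(0);d=w[0]-w[1]
  k=min(S,key=lambda k:np.linalg.norm(c-S[k]));o=c-S[k]
  print(round(m["p"],2),"len",L.round(4),"mid",c.round(4),"near seat",k,"along",(o@u).round(4),"across",(o@n).round(4),"dir",np.degrees(np.arctan2(d[0],d[1])).round(1),m["pixel"])
E
python3 chk.py w6
```

```text
time: 15.83
position: [0.6143, 0.1015, 0.0251]
ee_rot: [0.769, 0.64, -0.0, -0.0]
ft_force: [-0.6, -0.1, 0.3]
finger_gap: 0.0428
time: 16.5
position: [0.615, 0.0306, 0.1575]
ee_rot: [0.768, 0.64, 0.001, 0.001]
ft_force: [0.5, -1.0, 0.1]
finger_gap: 0.043
time: 16.67
position: [0.6147, 0.0307, 0.1557]
ee_rot: [0.769, 0.639, 0.0, -0.0]
ft_force: [0.0, 0.9, -0.3]
finger_gap: 0.043
[0.61474394 0.03073996 0.15565834]
0.85 len 0.136 mid [0.6131 0.0955] near seat 150 along -0.0069 across -0.0008 dir 10.3 [254.5, 99.6]
0.77 len 0.0764 mid [0.5523 0.1136] near seat 75 along -0.0 across 0.0002 dir 10.3 [154.5, 96.8]
0.71 len 0.0342 mid [ 0.472 -0.124] near seat 125 along -0.2481 across 0.0282 dir 13.9 [146.9, 401.3]
```

Rod_75 is unchanged. Rod_150's lower end is 74.9 mm from its seat centre, so it sits centred; its top end is cut off in the picture. Next is rod_100.

```bash
python3 -m handwheel '[[[-0.0182,-0.0244,-0.007,0,0,0.69],[-0.0182,-0.0244,-0.007,0,0,0.69],[-0.0182,-0.0244,-0.007,0,0,0.69],[-0.0182,-0.0244,-0.007,0,0,0.69],[-0.0182,-0.0244,-0.007,0,0,0.69],[-0.0182,-0.0244,-0.007,0,0,0.69],[-0.0182,-0.0244,-0.007,0,0,0.69],[-0.0182,-0.0244,-0.007,0,0,0.69]]]' && python3 -m handwheel '[[[0,0,0,0,0,0],[0,0,0,0,0,0],[0,0,0,0,0,0]]]'; python3 chk.py w7
```

```text
time: 17.43
position: [0.4677, -0.1636, 0.0979]
ee_rot: [0.736, 0.677, -0.0, -0.001]
ft_force: [0.7, -0.2, 0.3]
finger_gap: 0.0428
time: 17.68
position: [0.4692, -0.1629, 0.0991]
ee_rot: [0.737, 0.676, 0.0, -0.001]
ft_force: [0.8, -0.1, -0.2]
finger_gap: 0.0426
[ 0.46920036 -0.16292009  0.09914008]
0.57 len 0.1036 mid [ 0.4686 -0.1646] near seat 125 along -0.2886 across 0.0321 dir 4.7 [274.1, 224.9]
```

View pics/w7.png

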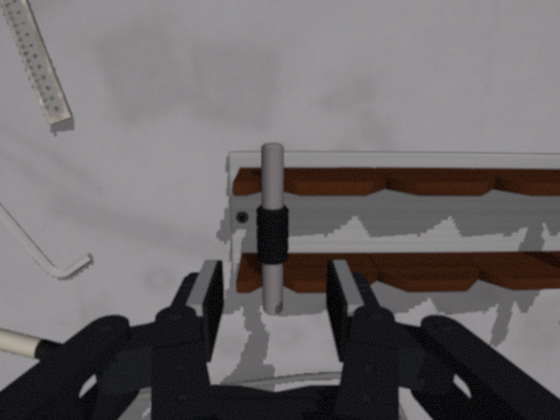

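Rod_100 is between the fingers, at about column 272. I'll grip it.

```bash
python3 -m handwheel '[[[0,0,-0.01,0,0,0],[0,0,-0.01,0,0,0],[0,0,-0.01,0,0,0],[0,0,-0.01,0,0,0],[0,0,-0.01,0,0,0],[0,0,-0.01,0,0,0],[0,0,-0.009,0,0,0],[0,0,-0.0045,0,0,0]]]' && python3 -m handwheel '[[[0,0,0,0,0,0],[0,0,0,0,0,0]]]' && python3 -m handwheel '[[[0,0,0,0,0,0],[0,0,0,0,0,0],[0,0,0,0,0,0],[0,0,0,0,0,0],[0,0,0,0,0,0]]]' 0 && python3 -m handwheel '[[[0,0,0,0,0,0]]]'
```

```text
time: 18.45
position: [0.4683, -0.1634, 0.0243]
ee_rot: [0.737, 0.676, -0.0, -0.001]
ft_force: [-0.4, -0.2, 0.1]
finger_gap: 0.0423
time: 18.62
position: [0.469, -0.1638, 0.0261]
ee_rot: [0.737, 0.676, -0.0, -0.0]
ft_force: [0.1, -0.1, -0.8]
finger_gap: 0.043
time: 19.03
position: [0.4679, -0.1638, 0.0271]
ee_rot: [0.737, 0.676, -0.001, -0.001]
ft_force: [-8.1, 0.9, 4.8]
finger_gap: 0.0164
time: 19.12
position: [0.4679, -0.1639, 0.0271]
ee_rot: [0.737, 0.676, -0.001, -0.001]
ft_force: [-8.1, 0.2, 5.0]
finger_gap: 0.016
```

```bash
python3 -m handwheel '[[[0,0,0.005,0,0,0],[0,0,0.008,0,0,0],[0,0,0.011,0,0,0],[0,0,0.011,0,0,0],[0,0,0.011,0,0,0],[0,0,0.011,0,0,0],[0,0,0.008,0,0,0],[0,0,0.005,0,0,0]]]' && python3 -m handwheel '[[[0.021,0.0254,0,0,0,-0.55],[0.021,0.0254,0,0,0,-0.55],[0.021,0.0254,0,0,0,-0.55],[0.021,0.0254,0,0,0,-0.55],[0.021,0.0254,0,0,0,-0.55]]]' && python3 -m handwheel '[[[0.021,0.0254,0,0,0,-0.55],[0.021,0.0254,0,0,0,-0.55],[0.021,0.0254,0,0,0,-0.55],[0.021,0.0254,0,0,0,-0.55],[0.0208,0.0253,0,0,0,-0.55],[0,0,0,0,0,0],[0,0,0,0,0,0],[0,0,0,0,0,0]]]' && python3 -m handwheel '[[[0,0,-0.012,0,0,0],[0,0,-0.012,0,0,0],[0,0,-0.012,0,0,0],[0,0,-0.012,0,0,0],[0,0,-0.006,0,0,0],[0,0,-0.002,0,0,0],[0,0,0,0,0,0],[0,0,0,0,0,0]]]'; python3 -m handwheel '[[[0,0,0,0,0,0]]]'
```

```text
time: 19.78
position: [0.4697, -0.164, 0.0983]
ee_rot: [0.737, 0.676, 0.001, 0.001]
ft_force: [1.0, -0.1, -1.6]
finger_gap: 0.0163
time: 20.2
position: [0.5748, -0.0354, 0.0962]
ee_rot: [0.753, 0.658, -0.0, -0.0]
ft_force: [0.4, -0.4, -0.6]
finger_gap: 0.0164
time: 20.87
position: [0.6786, 0.09, 0.0956]
ee_rot: [0.768, 0.64, -0.001, -0.0]
ft_force: [0.5, 0.2, -0.8]
finger_gap: 0.0159
time: 21.53
position: [0.6791, 0.0902, 0.0406]
ee_rot: [0.768, 0.64, 0.0, 0.0]
ft_force: [0.7, -0.2, -1.0]
finger_gap: 0.0162
time: 21.62
position: [0.6794, 0.0903, 0.0413]
ee_rot: [0.768, 0.64, 0.001, 0.0]
ft_force: [0.3, 0.1, -0.9]
finger_gap: 0.0158
```

On target (0.6783, 0.0900). I'll lower to contact.

```bash
python3 -m handwheel '[[[-0.0005,0,-0.004,0,0,0],[0,0,-0.003,0,0,0],[0,0,-0.003,0,0,0],[0,0,-0.002,0,0,0],[0,0,-0.001,0,0,0],[0,0,0,0,0,0],[0,0,0,0,0,0]]]'; python3 -m handwheel '[[[0,0,-0.001,0,0,0],[0,0,0,0,0,0],[0,0,0,0,0,0]]]'
```

```text
time: 22.2
position: [0.6781, 0.0902, 0.0273]
ee_rot: [0.768, 0.64, -0.0, -0.0]
ft_force: [-2.7, -0.2, 0.9]
finger_gap: 0.0161
time: 22.45
position: [0.6782, 0.0902, 0.0273]
ee_rot: [0.768, 0.64, -0.0, -0.0]
ft_force: [-5.0, -0.8, 4.2]
finger_gap: 0.0163
```

```bash
python3 -m handwheel '[[[0,0,0,0,0,0],[0,0,0,0,0,0],[0,0,0,0,0,0]]]' 0.5 && python3 -m handwheel '[[[0,0,0.01,0,0,0],[0,0,0.02,0,0,0],[0,0,0.02,0,0,0],[0,-0.014,0.02,0,0,0],[0,-0.014,0.02,0,0,0],[0,-0.014,0.02,0,0,0],[0,-0.014,0.01,0,0,0],[0,-0.014,0.01,0,0,0]]]' && python3 -m handwheel '[[[0,0,0,0,0,0],[0,0,0,0,0,0]]]'
python3 chk.py w8
```

```text
time: 22.7
position: [0.6787, 0.0902, 0.0262]
ee_rot: [0.768, 0.64, 0.0, 0.0]
ft_force: [-0.2, -0.8, 0.2]
finger_gap: 0.0425
time: 23.37
position: [0.6788, 0.0193, 0.1582]
ee_rot: [0.768, 0.64, 0.001, 0.001]
ft_force: [-0.8, 0.7, -0.5]
finger_gap: 0.0426
time: 23.53
position: [0.6785, 0.0194, 0.1561]
ee_rot: [0.769, 0.639, 0.0, -0.0]
ft_force: [0.3, 0.3, -1.0]
finger_gap: 0.0427
[0.67848475 0.019409   0.15614479]
0.96 len 0.1377 mid [0.6138 0.0964] near seat 150 along -0.0058 across -0.0002 dir 10.3 [155.2, 103.2]
0.78 len 0.0254 mid [ 0.6634 -0.1263] near seat 100 along -0.216 across 0.0241 dir 4.9 [292.9, 378.0]
0.74 len 0.076 mid [0.5528 0.1136] near seat 75 along 0.0001 across 0.0007 dir 10.1 [62.2, 101.7]
0.7 len 0.1008 mid [0.6775 0.0916] near seat 100 along 0.0008 across -0.001 dir 10.3 [255.0, 96.7]
0.69 len 0.1525 mid [0.6244 0.0868] near seat 150 along -0.0134 across 0.0119 dir 13.2 [178.9, 124.8]
```

Rod_100 is within 1 mm of its seat. The last one is rod_125.

```bash
python3 -m handwheel '[[[-0.0024,-0.0255,-0.007,0,0,0.69],[-0.0024,-0.0255,-0.007,0,0,0.69],[-0.0024,-0.0255,-0.007,0,0,0.69],[-0.0024,-0.0255,-0.007,0,0,0.69],[-0.0024,-0.0255,-0.007,0,0,0.69],[-0.0024,-0.0255,-0.007,0,0,0.69],[-0.0024,-0.0255,-0.007,0,0,0.69],[-0.0024,-0.0255,-0.007,0,0,0.69]]]' && python3 -m handwheel '[[[0,0,0,0,0,0],[0,0,0,0,0,0],[0,0,0,0,0,0]]]'; python3 chk.py w9
```

```text
time: 24.3
position: [0.6585, -0.1837, 0.098]
ee_rot: [0.736, 0.677, -0.001, -0.001]
ft_force: [-0.5, -0.6, 0.5]
finger_gap: 0.0426
time: 24.55
position: [0.659, -0.1826, 0.0991]
ee_rot: [0.737, 0.676, -0.0, -0.001]
ft_force: [0.5, 1.5, 0.5]
finger_gap: 0.0429
[ 0.65902903 -0.18263622  0.09911194]
0.91 len 0.1277 mid [ 0.6596 -0.1847] near seat 100 along -0.2742 across 0.0309 dir 4.7 [274.9, 226.3]
```

```bash
python3 -m handwheel '[[[0,0,-0.01,0,0,0],[0,0,-0.01,0,0,0],[0,0,-0.01,0,0,0],[0,0,-0.01,0,0,0],[0,0,-0.01,0,0,0],[0,0,-0.01,0,0,0],[0,0,-0.009,0,0,0],[0,0,-0.0045,0,0,0]]]' && python3 -m handwheel '[[[0,0,0,0,0,0],[0,0,0,0,0,0]]]' && python3 -m handwheel '[[[0,0,0,0,0,0],[0,0,0,0,0,0],[0,0,0,0,0,0],[0,0,0,0,0,0],[0,0,0,0,0,0]]]' 0 && python3 -m handwheel '[[[0,0,0,0,0,0]]]'
```

```text
time: 25.32
position: [0.6584, -0.1836, 0.0244]
ee_rot: [0.737, 0.676, -0.001, -0.001]
ft_force: [-0.5, -0.4, -0.9]
finger_gap: 0.0427
time: 25.48
position: [0.6591, -0.1839, 0.0266]
ee_rot: [0.737, 0.676, -0.0, -0.0]
ft_force: [0.5, 0.1, 0.4]
finger_gap: 0.0427
time: 25.9
position: [0.6589, -0.184, 0.028]
ee_rot: [0.737, 0.676, -0.0, 0.0]
ft_force: [-5.7, 0.5, 4.0]
finger_gap: 0.0162
time: 25.98
position: [0.6588, -0.184, 0.028]
ee_rot: [0.737, 0.676, -0.0, -0.0]
ft_force: [-5.4, 0.2, 4.4]
finger_gap: 0.0159
```

```bash
python3 -m handwheel '[[[0,0,0.005,0,0,0],[0,0,0.008,0,0,0],[0,0,0.011,0,0,0],[0,0,0.011,0,0,0],[0,0,0.011,0,0,0],[0,0,0.011,0,0,0],[0,0,0.008,0,0,0],[0,0,0.005,0,0,0]]]' && python3 -m handwheel '[[[-0.017,0.0308,0,0,0,-0.55],[-0.017,0.0308,0,0,0,-0.55],[-0.017,0.0308,0,0,0,-0.55],[-0.017,0.0308,0,0,0,-0.55],[-0.017,0.0308,0,0,0,-0.55]]]' && python3 -m handwheel '[[[-0.017,0.0308,0,0,0,-0.55],[-0.017,0.0308,0,0,0,-0.55],[-0.017,0.0308,0,0,0,-0.55],[-0.017,0.0308,0,0,0,-0.55],[-0.0173,0.031,0,0,0,-0.55],[0,0,0,0,0,0],[0,0,0,0,0,0],[0,0,0,0,0,0]]]' && python3 -m handwheel '[[[0,0,-0.012,0,0,0],[0,0,-0.012,0,0,0],[0,0,-0.012,0,0,0],[0,0,-0.012,0,0,0],[0,0,-0.006,0,0,0],[0,0,-0.002,0,0,0],[0,0,0,0,0,0],[0,0,0,0,0,0]]]'; python3 -m handwheel '[[[0,0,0,0,0,0]]]'
```

```text
time: 26.65
position: [0.6599, -0.184, 0.0992]
ee_rot: [0.737, 0.676, 0.001, 0.001]
ft_force: [-0.7, 0.0, -1.5]
finger_gap: 0.0162
time: 27.07
position: [0.5731, -0.0286, 0.0967]
ee_rot: [0.753, 0.658, -0.0, -0.0]
ft_force: [0.9, -0.2, -0.7]
finger_gap: 0.0159
time: 27.73
position: [0.4891, 0.1242, 0.097]
ee_rot: [0.768, 0.64, 0.0, 0.0]
ft_force: [-1.1, -0.1, -1.6]
finger_gap: 0.0158
time: 28.4
position: [0.4891, 0.1244, 0.041]
ee_rot: [0.768, 0.64, 0.0, 0.0]
ft_force: [-0.2, -0.3, -0.6]
finger_gap: 0.0162
time: 28.48
position: [0.4894, 0.1245, 0.0416]
ee_rot: [0.768, 0.64, 0.001, 0.0]
ft_force: [0.4, 0.1, -0.5]
finger_gap: 0.016
```

```bash
python3 -m handwheel '[[[0,0,-0.004,0,0,0],[0,0,-0.003,0,0,0],[0,0,-0.003,0,0,0],[0,0,-0.002,0,0,0],[0,0,-0.001,0,0,0],[0,0,0,0,0,0],[0,0,0,0,0,0]]]'; python3 -m handwheel '[[[0,0,-0.001,0,0,0],[0,0,0,0,0,0],[0,0,0,0,0,0]]]'
```

```text
time: 29.07
position: [0.489, 0.1243, 0.028]
ee_rot: [0.768, 0.64, 0.0, 0.0]
ft_force: [-0.5, -0.3, 1.3]
finger_gap: 0.0162
time: 29.32
position: [0.4891, 0.1244, 0.0279]
ee_rot: [0.768, 0.64, 0.0, 0.0]
ft_force: [-2.7, -0.4, 7.1]
finger_gap: 0.0159
```

Contact is at the height it had on the rack. I'll release, back off high for an overview, and check all four.

```bash
python3 -m handwheel '[[[0,0,0,0,0,0],[0,0,0,0,0,0],[0,0,0,0,0,0]]]' 0.5 && python3 -m handwheel '[[[0,0,0.01,0,0,0],[0,0,0.02,0,0,0],[0,0,0.03,0,0,0],[0.014,-0.004,0.035,0,0,0],[0.014,-0.004,0.035,0,0,0],[0.014,-0.004,0.035,0,0,0],[0.014,-0.004,0.035,0,0,0],[0.014,-0.004,0.035,0,0,0]]]' && python3 -m handwheel '[[[0,0,0,0,0,0],[0,0,0,0,0,0],[0,0,0,0,0,0],[0,0,0,0,0,0]]]'
python3 chk.py w10; python3 -c "
from h import *
a=cv2.imread('pics/w10.png');cv2.imwrite('pics/w10b.png',cv2.resize(a[60:270,140:420],None,fx=2.8,fy=2.8,interpolation=cv2.INTER_CUBIC))
capture('top')
for n in('tape_roll_0','oil_bottle'):
  for m in masks_of('top',n)[:1]: print(n,m['pixel'])"
```

```text
time: 29.57
position: [0.4888, 0.1244, 0.0265]
ee_rot: [0.768, 0.64, -0.0, -0.0]
ft_force: [-0.6, -0.0, -0.2]
finger_gap: 0.0426
time: 30.23
position: [0.5591, 0.1042, 0.2643]
ee_rot: [0.768, 0.64, 0.0, 0.0]
ft_force: [0.3, 0.3, 0.1]
finger_gap: 0.0424
time: 30.57
position: [0.5581, 0.1045, 0.26]
ee_rot: [0.768, 0.64, -0.001, -0.001]
ft_force: [0.2, 0.8, -0.2]
finger_gap: 0.0428
[0.55809639 0.1044507  0.26000022]
0.94 len 0.0747 mid [0.5524 0.1132] near seat 75 along -0.0005 across 0.0004 dir 10.5 [261.6, 162.5]
0.92 len 0.1269 mid [0.4895 0.1244] near seat 125 along -0.0006 across 0.0009 dir 10.7 [202.7, 164.8]
0.71 len 0.1003 mid [0.6778 0.0903] near seat 100 along -0.0003 across -0.0004 dir -169.5 [399.1, 165.7]
tape_roll_0 [188.5, 298.7]
oil_bottle [164.5, 146.0]
```

View pics/w10b.png

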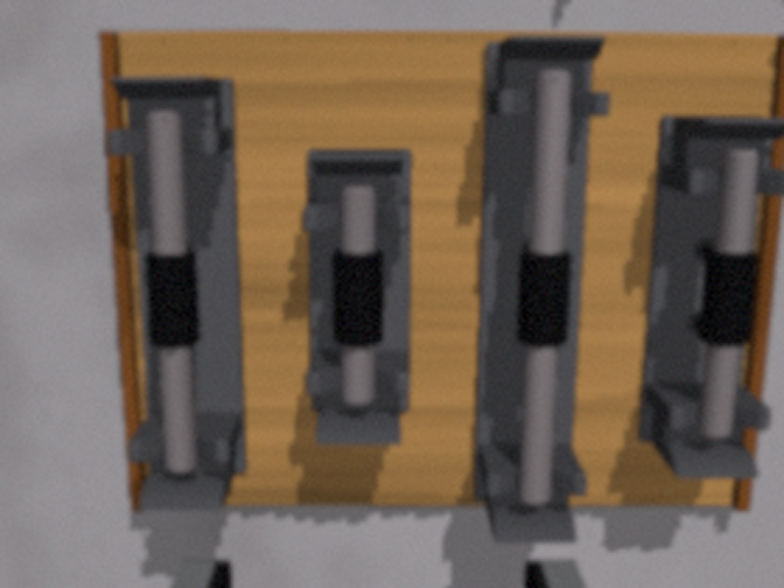

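All four rods lie between their stops, with the grip sleeves lined up at crop row 298. I'll hand the job in.

```bash
python3 -c "
from workcell import *
print(job_done())"
```

```text
the job is handed in; nothing more can be done
None
```

All four standards are in the cradles of their own length, and I handed the job in at about 31 s of the 112 s allowed. Each rod was gripped by its sleeve, lowered until the wrist felt light contact (4–8 N), and released there.

**Last checks:**
- **rod_75, rod_100 and rod_125:** the final wrist picture put their centres within about 1 mm of the seats I had estimated. Their axes were within about 0.5 degrees of the cradles', and their measured lengths matched.
- **rod_150:** the network missed it in that last picture, and earlier measurements had its top end cut off. By eye it lies in both vees between its stops, and its lower end had measured 74.9 mm from the seat against 75 mm nominal.

**Disagreements:**
- **Cradle centres:** estimates from the holes and from the saddles differed by about 1.2 mm along the rods. I used the saddles, and rod_75 then lay with gaps at both stops.
- **Tape and bottle:** the arm never came near them. Their marker pixels in the top picture moved by about 15 px (tape) and 5 px (bottle) between the first and last look. I took that for scatter in where the network puts the marker, and did not check it further.

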